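Draw up the joint of a card rack with a locking C-clamp

TASK

One end of the front batten of the wooden playing-card rack still stands proud on its dowel. Gently slide the open locking clamp along the table over that end until its throat meets the wood, squeeze its handles together, no harder than it takes, until they snap over centre and the batten is drawn up tight, and let go so that the clamp holds by itself. Then free the clamp by pressing its release lever towards the handle it sits in, draw it straight back clear of the rack and leave it lying open on the table; let only the clamp press on the wood, and leave the other things where they are.

Things in the scene. Friction and masses are not known exactly. Their poses are not given: they have to be found in the camera images.
- rack: card rack: two brown battens 180 mm long, side by side on edge, screwed to a 6 mm ply jig; the near 60 mm overhang it, so the clamp, flat on the table, passes on both sides. Origin: near end of the joint between them, at table level; x along the joint to the far end, y towards the fixed rear batten (y 0 to 20 mm, true to 0.5, z 6 to 56). Front batten: y -20 to 0 when home, z 6 to 36
- batten_end (a point): near end of the front batten, inner face, 20 mm above the table. Its y in the rack's frame: 0 when home (within 1.5 mm is home), -2.5 to -5 mm at the start. The far end is home already and acts as a hinge. About 12 N, 30 mm from the near end, pushes it in; it stays where pushed
- clamp: steel locking C-clamp, 235 mm long, 0.47 kg, lying flat, jaws open towards the rack. This is its frame: fixed jaw, throat, fixed handle (bar y 11.5 to 28.5, z 1 to 19, back to x -147 mm, then the set screw's knob to x -161). Origin: on the throat's face, at table level; x points out between the jaws (tips at 39 mm), y to the fixed jaw. The open clamp must not push on the wood with over 30 N
- pad_fixed (a point): middle of the face of the fixed jaw's swivel pad: clamp frame x 30, y 20, z 10 mm. It bears on the rear batten's outer face
- pad_moving (a point): middle of the face of the moving jaw's pad, 10 mm up: clamp frame x 18, y -33 mm when open; bears on the front batten when shut. The open clamp goes on freely with its x axis parallel to the rack's and its origin 3 to 5 mm to the +y side of the joint; then the throat (y 0 to 22 mm) meets the rear batten's end
- clamp_handle: moving handle, a cranked bar 17 mm wide, z 2 to 18 mm, on the clamp's -y side; origin at its front pivot. It carries link and lever. A spring holds it open; it starts to move at 12 to 20 N and takes 16 to 28 N at the grip points to snap over centre (this varies: raise the squeeze by degrees), then it stays locked. The fingers' forces on it and its lever must add up to under 40 N
- clamp_link (a joint): toggle link between the handles (rad): 0 fully open, 0.875 at dead centre, 0.95 to 0.97 locked. Once freed it springs back to 0 when nothing holds the handle
- clamp_lever (a joint): release lever (rad): 0 at rest; grows as its tail is pressed towards the moving handle, up to 0.27; a locked clamp comes free between 0.15 and 0.27. It takes 3 to 14 N at the tail and springs back when let go
- hold (a point): middle of the fixed handle's bar near its rear end (clamp frame x -137, y 20, z 10 mm), the place to hold the open clamp for sliding: the bar is 17 mm wide, with 39 mm free for the inner finger between the open handles. Keep the tail light (2 to 3 mm up) so that it does not drag
- grip_fixed (a point): squeezing point on the outer face of the fixed handle (clamp frame x -98, y 28.5, z 10 mm)
- grip_moving (a point): squeezing point on the outer face of the moving handle, 10 mm up, opposite grip_fixed: 62 mm from it when open, 46 mm when locked
- lever_tail (a point): tail of the release lever, a dark flat bar 12 mm high between the handles, on the face that looks to the fixed handle, 10 mm up, 180 mm behind the throat. It lies behind the screw's knob, so a finger has room beside it
- handle_tail (a point): outer face of the moving handle opposite lever_tail: 32 mm from it at rest, 23 mm with the lever pressed home. A pinch across the two presses the lever; the handle springs open when the pinch is let go
- pencil_pot: white pot with pencils, 72 mm across, 95 mm high (pencils to 180 mm); origin under its middle; leave it alone
- glue: white glue bottle, 52 mm across, 120 mm high; origin under its middle; leave it alone
- dowel_box: cardboard tray of dowels, 110 by 80 by 30 mm; origin under its middle; leave it alone
- scissors: scissors with orange bows, 180 mm long, lying flat, blades to +x; origin at their pivot; leave them alone
There are look-alikes about, which are no part of the job. There is more than one size of the rack; the one meant has the size given above.

How it is judged:
By the outcome, as a careful person would: the job done as asked, in the order asked, and still so for the second after the job is handed in, with the robot touching nothing.
It also fails if it takes over 67 s, if anything falls off the work surface, if the arm or the gripper's body presses on something with over 40 N, if the wrist force passes 120 N, or if a joint passes its speed limit or range.

ROBOT

A 6-joint arm with a two-finger parallel gripper is mounted at the origin on the work surface. World frame = base frame: x ahead of the robot, y to its left, z up, the work surface at z = 0. Lengths are in mm, angles in rad, forces in N, time in s.
With the tool pointing down it reaches from about 400 to 825 mm from the base axis. Payload 7 kg.
Tool frame: the origin (TCP) lies on the centre line of the jaws, within the pads' length; the fingertips stand 19 mm ahead of it and the grasp point (between the pads) is the TCP; z points along the fingers, y is the line along which they close (so a half turn about z gives the same grasp; the last joint's range is limited). The gripper opens to 88 mm and grips with 3 to 60 N. Pads are 19 mm wide; open, the fingers measure 130 mm over their backs; the gripper's body (78 mm by 193 mm) begins 47 mm behind the grasp point.
Start: joints at [1.494, 0.359, 0.012, 0, -1.224, -0.288], TCP at [240.822, 630.555, 245.561] pointing down, gripper open.
Joint ranges: [-3.07, 3.07], [-1.43, 2.12], [-1.02, 1.25], [-3.03, 1.67], [-3.05, -0], [-3.03, 3.03]. Speed limits (rad/s): [2.39, 2.39, 3.01, 3.14, 3.14, 3.14].

INTERFACE

Orientations are given as a rotation vector (axis times angle).
In Python, from rig import get_state, get_image, camera_params, close_job gives the robot as it stands.
- The arm moves only by the shell command python3 -m inch 'ROWS' [FORCE]. ROWS is text: rows parted by semicolons, each of 7 numbers parted by spaces: the gripper command: -1 is shut, 1 is fully open, values between are in proportion, then the shift along the tool's x, y, z in cm, then the turn, a rotation vector about the tool's x, y, z in rad. In form: claw x y z rx ry rz; .... A call has 1 to 8 rows; each row is the pose to reach, as a shift and turn from the pose commanded when the call began, along the tool's axes at that moment; what a row does not reach only later rows make up. A row lasts 1/10 s, in which the tool goes at most 50 mm and 8.59 degrees, less where a joint would pass 70% of its speed; a pose out of reach is approached as far as the arm can. A call with a gripper value outside its range is refused whole. The fingers move at their own pace and stop on an object; FORCE is the grip in N (left out, the last holds). Time passes only in rows, so rows that repeat a pose let the fingers close. It gives the time, the measured TCP pose, the force, the opening and the grip force at its end, in the units of the state.
- get_state(): the state, without advancing time (a new reading comes with each control period).
- get_image(name): name is "side" or "top"; returns (picture, depth): 400x640x3 uint8, red, green, blue; 400x640 float32, mm along the optical axis (not along the pixel's ray), 0 where there is no reading.
- camera_params(name): a dict with "fx", "fy", "cx", "cy" (pixels), "rvec" (rotation vector, rad) and "tvec" (3), from world to camera coordinates, as OpenCV has them. Camera axes: x right, y down, z forward; pixel columns grow to the right and rows downward; lengths in mm; the calibration is good to about 2 mm. A picture is of the moment at which its call begins. camera_params takes no time and is no camera call.
- close_job(): hands the job in; it is judged then, once.
The state is a dict: "t": time; "joint_pos": joint angles; "dq": joint speeds; "tau": joint torques, N m; "eef_pos": TCP position; "tcp_rot": TCP orientation; "contact_force": force on the tool from outside, world axes, zero at the start; "ft_torque": the same for the moment, N m; "grip_width": finger opening in mm; "grip_force": force on a finger pad.
Only numpy, scipy, OpenCV 4.12 (cv2) and the standard library are available. Lean on these libraries where they do the work, as an engineer would, in place of code of your own. Each camera call takes 0.05 s, during which the arm holds its last target. There are 200 camera calls.

## Working session

There is one attempt and no reset: what is moved stays moved. The work goes in short steps, Python scripts to look and compute and a shell command to move; the robot and the scene stay as the last step left them, time stands still between calls to the robot, and variables do not carry over. Pictures are saved under pics/ and viewed, at most 13 in all, crops included, and the job is handed in when it is done.

```bash
mkdir -p pics
cat > h.py <<'E'
import numpy as np, cv2
from rig import *
def look(n):
    im,d=get_image(n); np.save(f'pics/{n}.npy',im); np.save(f'pics/{n}_d.npy',d); return im,d
def cam(n):
    c=camera_params(n); R=cv2.Rodrigues(np.array(c['rvec'],float))[0]; t=np.array(c['tvec'],float)
    return c,R,t
def ray(n,u,v,z):
    c,R,t=cam(n); d=R.T@np.array([(u-c['cx'])/c['fx'],(v-c['cy'])/c['fy'],1]); o=-R.T@t
    return o+d*(z-o[2])/d[2]
def cloud(n,d):
    c,R,t=cam(n); v,u=np.mgrid[:400,:640]
    P=np.stack([(u-c['cx'])/c['fx']*d,(v-c['cy'])/c['fy']*d,d],-1)
    return (P-t)@R
def proj(n,p):
    c,R,t=cam(n); q=R@np.array(p,float)+t; return c['fx']*q[0]/q[2]+c['cx'],c['fy']*q[1]/q[2]+c['cy']
E
python3 - <<'E'
from h import *
for n in('top','side'):
    im,d=look(n); cv2.imwrite(f'pics/{n}1.png',im[:,:,::-1]); c,R,t=cam(n); print(n,c,-R.T@t)
s=get_state();print({k:np.round(v,3) for k,v in s.items()})
E
```

```text
top {'fx': 442.5199658180393, 'fy': 442.5199658180393, 'cx': 321.2764999832764, 'cy': 205.64294956279284, 'rvec': array([ 2.1309554 , -2.17801243,  0.17623181]), 'tvec': array([  -3.19883366,  528.84340005, 1289.86441841])} [ 337.11906687   11.67850748 1352.64560747]
side {'fx': 372.19149225480794, 'fy': 372.19149225480794, 'cx': 325.4879391875509, 'cy': 202.12802893906726, 'rvec': array([ 0.69368401, -2.70153945,  1.00750565]), 'tvec': array([463.88571249, 218.96359021, 744.74249183])} [249.65535407 505.6441341  706.94596757]
{'t': np.float64(0.1), 'joint_pos': array([ 1.494,  0.359,  0.011, -0.   , -1.224, -0.288]), 'dq': array([-0.001, -0.001,  0.002, -0.001, -0.001,  0.001]), 'tau': array([-1.0000e-03, -5.8416e+01,  2.9375e+01,  7.0150e+00,  1.0000e-02,
       -0.0000e+00]), 'eef_pos': array([240.67 , 630.223, 244.715]), 'tcp_rot': array([ 3.088, -0.57 , -0.   ]), 'contact_force': array([-0.195, -0.238,  0.28 ]), 'ft_torque': array([-0.018,  0.013,  0.038]), 'grip_force': np.float64(0.0), 'grip_width': np.float64(87.392)}
```

View pics/top1.png

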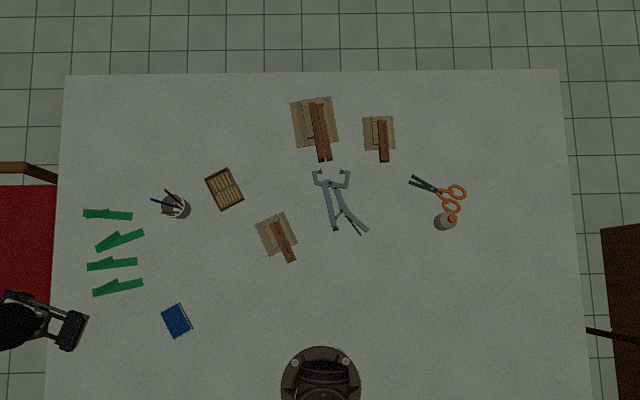

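View pics/side1.png

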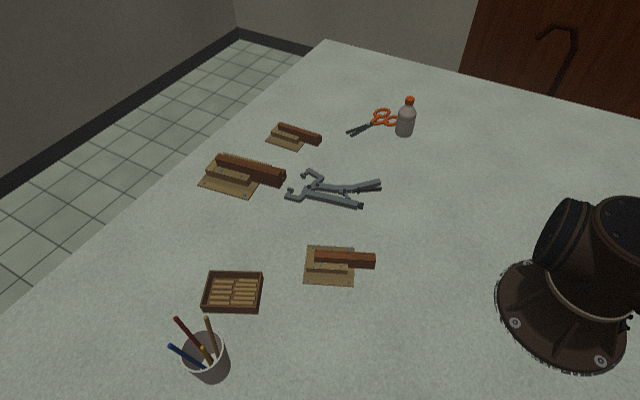

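The top view shows a 180 mm rack at about (318,130), with the clamp below it at (338,200). The two other racks, at (380,140) and (275,240), are shorter. Next I'll take an enlarged crop.

Run:
```python
from h import *
a=np.load('pics/top.npy')[90:245,280:385,::-1]; b=np.load('pics/side.npy')[140:220,190:390,::-1]
a=cv2.convertScaleAbs(cv2.resize(a,None,fx=3.8,fy=3.8,interpolation=cv2.INTER_CUBIC),alpha=1.6)
b=cv2.convertScaleAbs(cv2.resize(b,None,fx=1.99,fy=1.99,interpolation=cv2.INTER_CUBIC),alpha=1.6)
o=np.zeros((590,800,3),np.uint8); o[:a.shape[0],:a.shape[1]]=a; o[:b.shape[0],400:400+b.shape[1]]=b
cv2.imwrite('pics/z1.png',o)
P=cloud('top',np.load('pics/top_d.npy'))
Q=cloud('side',np.load('pics/side_d.npy'))
print(P[250,450],P[130,322],P[140,310],Q[250,480])
m=(P[90:250,280:385,2])
np.set_printoptions(linewidth=250)
for v in range(94,168,3): print(v,np.round(P[v,290:345:2,2]).astype(int))
```

```text
[ 389.17838515 -407.6057713    -4.54100694] [765.13826942 -22.50009128  34.6419307 ] [743.74603055  15.23944381   1.98942312] [171.0667343  -75.04640596  -2.17065407]
94 [  1  -1   1  -3   1  -1   5  -7   0   2  -2   3  -2   6  -1   3 -10   5   1  -3   3   2  -1   1   4  -1   0   5]
97 [ 0  2 -2 -4 -2 -4  6  1 -2 -1 -1  1  0 -3 32 32 32  2  9  3  6  0 -3  1  1 -3 -2 -2]
100 [-2 -1 -4 -4 -2 -2 24 30 29 21 27 28 29 31 31 24 29  9  7  6  7 -1  0  5  6  5  2  5]
103 [   7    7    6    6    9    3   32   36 1353   30   54   52   57   29   24   40   25    8    7    3   10    5    1    5   -1    3    5    4]
106 [ 8  3  7  7  8  7 29 27 33 30 54 57 54 23 35 37  5  4 -2  4 10  7  0 -1 -4  7  0 -1]
109 [-5  8  3  4  6  3 19 25 33 25 53 54 56 51 41 36 30  7  7  3  4  6  0  0  0 -2  1 -7]
112 [ 0  6  9  3  5  9  9 31 32 35 30 55 55 54 40 37 35  5  1  8  6  4 -2  4  1 -2 -3  4]
115 [ 0  5  9  3  3  9  9 29 31 31 31 57 57 56 23 34 31 11  4  6  2 12  4 -2  0 -2  6  0]
118 [ 4  1  5  7  6  7  9 29 31 30 27 54 61 57 56 42 32 37 12  9  6  3  7 -3 -2  0 -8  1]
121 [ 1  1  3  4  4  9  2 13 37 27 33 56 
[... 754 characters left out ...]
  55   57   58   22   35   33   38    6   -1 1353    5    0    0   -3]
148 [ 5  0  0 -7 -3  5 -3  3  0 -2  4  0  3 16 57 62 56 19 35 36 32 -5 -3 -3 -2  3 -2  5]
151 [-5  1  8 -4 -1  0  0 -1  1  3  2  0 -4 -3 56 58 55 24 39 36 37 -1 -1  4 -1 -1 -3 -4]
154 [-5  4  1 -2  2  2  0 -2  0 -1 -3 -4  1  1 52 54 59 57 19 32 40 36  2  2  0  3 -2 -6]
157 [ 1 -1 -1 -1  2  3  4  6  1  1  2 -3 -2 -2 45 56 54 60 14 35 36 37  1 -1  1 -4  4  2]
160 [ 3  2 -1  1 -1  2 -4  0  3  3 -1  5  4 -1 12 36 27 24 11 20 13 -3 -5  0 -1  2  5 -3]
163 [ 2 -1  2 -2  2  1  3  3  3 -3 -1 -3  1 -5  3  2 -1 -2 -6 -3  4 -6 -2 -1  3  2  0 -3]
166 [ 2 -1 -1  0 -2 -3 -1  0 -4 -1  0  1  4  1  2  3  2  1  1  0 -4 -2  2  1 -1  5  2  5]
```

View pics/z1.png

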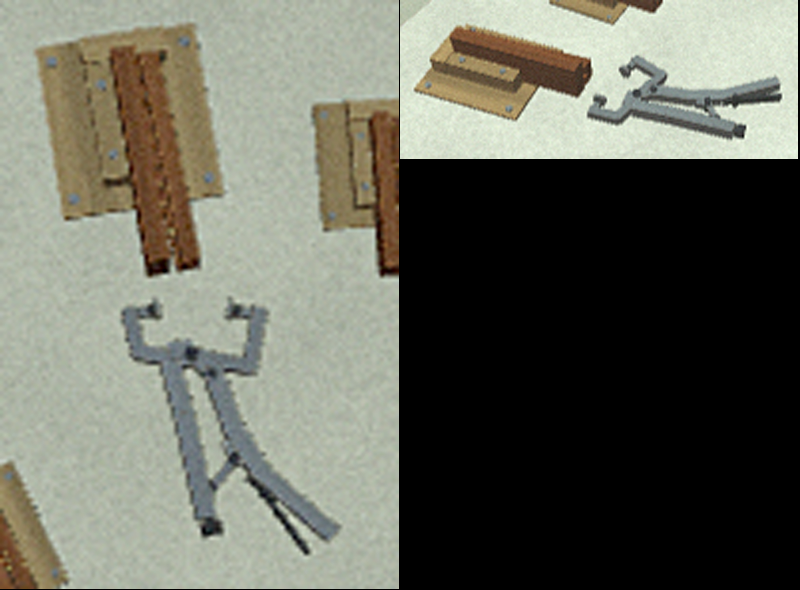

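The crop shows the tall rear batten on the left (+y) with its near end at top-image pixel (322,161). The front batten is on the right with a visible joint gap. The clamp's fixed handle runs from about (327,185) to the knob at (335,229).

```bash
cat > meas.py <<'E'
from h import *
def rack(n='top'):
    im,d=np.load(f'pics/{n}.npy'),np.load(f'pics/{n}_d.npy'); P=cloud(n,d)
    out={}
    f=im.astype(int); brown=((f[...,0]-f[...,2])>0.35*f[...,0])&(f[...,0]<140)
    h=(P[...,2]>46)&(P[...,2]<68)&(abs(P[...,1]-0)<80)&(P[...,0]>640)&(P[...,0]<880)
    v,u=np.nonzero(h)
    pts=np.array([ray(n,a,b,56)[:2] for a,b in zip(u,v)])
    r=cv2.minAreaRect(pts.astype(np.float32)); 
    vx,vy,x0,y0=cv2.fitLine(pts.astype(np.float32),cv2.DIST_HUBER,0,.01,.01).ravel()
    a=np.array([vx,vy])*np.sign(vx); c=np.array([x0,y0]); s=(pts-c)@a; w=(pts-c)@[-a[1],a[0]]
    print('rear',r,'ang',np.arctan2(a[1],a[0]),'ends',np.percentile(s,[1,99]),'w',np.percentile(w,[3,97]))
    near=c+a*np.percentile(s,1); return near,a
def clampm(n='top',x=(440,660)):
    im,d=np.load(f'pics/{n}.npy'),np.load(f'pics/{n}_d.npy'); P=cloud(n,d)
    f=im.astype(int)
    b=(f.sum(-1)<0.82*np.median(f[90:250,280:385].sum(-1)))&(abs(f[...,0]-f[...,2])<35)&(P[...,0]>x[0])&(P[...,0]<x[1])&(P[...,1]>-110)&(P[...,1]<50)
    return b
if __name__=='__main__':
    near,a=rack(); print(near,a)
    b=clampm(); v,u=np.nonzero(b); print(b.sum())
    Z=cloud('top',np.load('pics/top_d.npy'))[b][:,2]; print('z',np.percentile(Z,[10,50,90]))
    pts=np.array([ray('top',i,j,19)[:2] for i,j in zip(u,v)])
    np.save('pics/cl.npy',pts)
    # rows: runs per pixel row
    for r in range(166,236,2):
        uu=np.sort(u[v==r]); 
        if len(uu): 
            runs=np.split(uu,np.where(np.diff(uu)>1)[0]+1)
            print(r,[ (k[0],k[-1]) for k in runs], [tuple(np.round((ray('top',k[0]-.5,r,19)+ray('top',k[-1]+.5,r,19))[:2]/2,1)) for k in runs])
E
python3 meas.py
```

```text
rear ((758.6548461914062, -6.026241302490234), (181.8233642578125, 20.28380012512207), 8.292156219482422) ang 0.14727814 ends [-88.0282973   89.39990541] w [-9.51503654  9.5218969 ]
[671.18682657 -19.00466465] [0.9891742  0.14674628]
911
z [ 5.60611831 15.35734182 19.88295121]
168 [(np.int64(340), np.int64(340))] [(np.float64(647.7), np.float64(-75.6))]
170 [(np.int64(318), np.int64(322)), (np.int64(340), np.int64(343)), (np.int64(346), np.int64(346))] [(np.float64(642.6), np.float64(-13.8)), (np.float64(641.3), np.float64(-80.1)), (np.float64(641.0), np.float64(-94.0))]
172 [(np.int64(312), np.int64(322)), (np.int64(340), np.int64(350))] [(np.float64(636.4), np.float64(-4.4)), (np.float64(634.8), np.float64(-90.7))]
174 [(np.int64(312), np.int64(315)), (np.int64(340), np.int64(340)), (np.int64(345), np.int64(350))] [(np.float64(630.4), np.float64(6.5)), (np.float64(628.8), np.float64(-75.1)), (np.float64(628.3), np.float64(-98.2))]
176 [(np.int64(313), np.int64(317)), (np.int64(345), np.int64(349))] [(np.float64(624.0), np.float64(2.0)), (np.float64(622.1), np.float64(-96.5))]
178 [
[... 3561 characters left out ...]
t64(-100.0))]
220 [(np.int64(330), np.int64(336)), (np.int64(348), np.int64(352))] [(np.float64(486.8), np.float64(-49.7)), (np.float64(485.7), np.float64(-101.3))]
222 [(np.int64(330), np.int64(335)), (np.int64(350), np.int64(352))] [(np.float64(480.7), np.float64(-48.0)), (np.float64(479.5), np.float64(-104.1))]
224 [(np.int64(331), np.int64(336)), (np.int64(352), np.int64(352))] [(np.float64(474.5), np.float64(-50.9)), (np.float64(473.3), np.float64(-107.0))]
226 [(np.int64(331), np.int64(337))] [(np.float64(468.4), np.float64(-52.2))]
228 [(np.int64(332), np.int64(338))] [(np.float64(462.3), np.float64(-55.1))]
230 [(np.int64(333), np.int64(338))] [(np.float64(456.2), np.float64(-56.4))]
```

```bash
cat > need.py <<'E'
import sys; from h import *
from scipy.spatial.transform import Rotation as Ro
# args: x y z yaw(tool x heading), tool straight down
x,y,z,yaw=map(float,sys.argv[1:5]); s=get_state()
R=Ro.from_rotvec(s['tcp_rot']); T=Ro.from_matrix([[np.cos(yaw),np.sin(yaw),0],[np.sin(yaw),-np.cos(yaw),0],[0,0,-1]])
X=R.as_matrix()[:,0]
print('t',round(float(s['t']),2),'pos',np.round(s['eef_pos'],2),'yaw',round(float(np.arctan2(X[1],X[0])),4),'q',np.round(s['joint_pos'],2))
print('shift cm',np.round(R.inv().apply(np.array([x,y,z])-s['eef_pos'])/10,3),'rot',np.round((R.inv()*T).as_rotvec(),4))
print('F',np.round(s['contact_force'],1),'w',np.round(s['grip_width'],1),'gf',np.round(s['grip_force'],1))
E
python3 need.py 476.5 -52.2 150 0.204
```

```text
t 0.1 pos [240.67 630.22 244.72] yaw -0.3649 q [ 1.49  0.36  0.01 -0.   -1.22 -0.29]
shift cm [46.381 55.32   9.56 ] rot [ 1.500e-03  3.000e-04 -5.689e-01]
F [-0.2 -0.2  0.3] w 87.4 gf 0.0
```

```bash
python3 -m inch '-0.2 46.4 55.3 9.5 0 0 -0.57;-0.2 46.4 55.3 9.5 0 0 -0.57;-0.2 46.4 55.3 9.5 0 0 -0.57;-0.2 46.4 55.3 9.5 0 0 -0.57;-0.2 46.4 55.3 9.5 0 0 -0.57;-0.2 46.4 55.3 9.5 0 0 -0.57;-0.2 46.4 55.3 9.5 0 0 -0.57;-0.2 46.4 55.3 9.5 0 0 -0.57' 15; python3 need.py 476.5 -52.2 150 0.204
```

```text
t: 0.9
eef_pos: [370.6, 253.7, 193.1]
tcp_rot: [-3.125, -0.323, -0.0]
contact_force: [1.0, -0.3, -0.2]
grip_width: 35.9
grip_force: 0.0
t 0.9 pos [370.6  253.75 193.14] yaw 0.2058 q [ 1.04  0.02 -0.54 -0.   -1.01  0.74]
shift cm [ 4.116 32.114  4.309] rot [-0.0002 -0.0001  0.0018]
F [ 1.  -0.3 -0.2] w 35.9 gf 0.0
```

```bash
python3 -m inch '-0.2 4 32 4.3 0 0 0;-0.2 4 32 4.3 0 0 0;-0.2 4 32 4.3 0 0 0;-0.2 4 32 4.3 0 0 0;-0.2 4 32 4.3 0 0 0;-0.2 4 32 4.3 0 0 0;-0.2 4 32 4.3 0 0 0;-0.2 4 32 4.3 0 0 0' 15; python3 need.py 476.5 -52.2 60 0.204
```

```text
t: 1.7
eef_pos: [474.8, -52.1, 149.3]
tcp_rot: [3.125, 0.315, -0.003]
contact_force: [-0.5, 1.9, -0.1]
grip_width: 34.7
grip_force: 0.0
t 1.7 pos [474.83 -52.14 149.3 ] yaw 0.2011 q [ 0.3   0.12 -0.54  0.   -0.9   1.47]
shift cm [0.182 0.037 8.929] rot [ 0.0003  0.0022 -0.0029]
F [-0.5  1.9 -0.1] w 34.7 gf 0.0
```

```bash
python3 -m inch '-0.2 0.2 0 5 0 0 0;-0.2 0.2 0 9 0 0 0;-0.2 0.2 0 11 0 0 0;-0.2 0.2 0 12.4 0 0 0;-0.2 0.2 0 12.6 0 0 0;-0.2 0.2 0 12.6 0 0 0' 15; python3 need.py 476.5 -52.2 22 0.204
python3 - <<'E'
from h import *
for n in('top','side'):look(n)
a=np.load('pics/top.npy')[150:250,280:400,::-1]; b=np.load('pics/side.npy')[140:230,240:400,::-1]
a=cv2.resize(a,None,fx=3.3,fy=3.3,interpolation=cv2.INTER_CUBIC);b=cv2.resize(b,None,fx=2.5,fy=2.5,interpolation=cv2.INTER_CUBIC)
o=np.zeros((330,796,3),np.uint8);o[:a.shape[0],:396]=a;o[:b.shape[0],396:796]=b
cv2.imwrite('pics/z2.png',cv2.convertScaleAbs(o,alpha=1.6))
E
```

```text
t: 2.3
eef_pos: [476.7, -48.6, 24.3]
tcp_rot: [3.125, 0.323, -0.001]
contact_force: [-0.2, 0.7, 0.7]
grip_width: 35.1
grip_force: 0.0
t 2.3 pos [476.73 -48.57  24.35] yaw 0.2058 q [ 0.31  0.31 -0.68  0.   -0.58  1.47]
shift cm [-0.096  0.351  0.235] rot [0.0002 0.0009 0.0018]
F [-0.2  0.7  0.7] w 35.1 gf 0.0
```

View pics/z2.png

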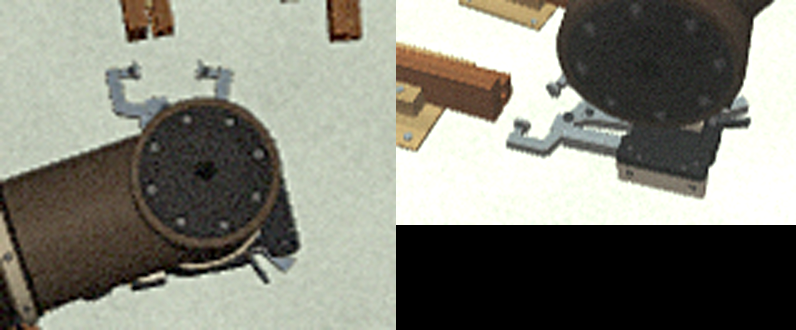

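The pictures show the gripper straddling the fixed handle, with the clamp undisturbed and its jaws at about (125,70) and (205,70) in the crop. I'll shift 3.5 mm and close.

```bash
python3 -m inch '-0.2 0 0.35 0.2 0 0 0;-0.2 0 0.35 0.2 0 0 0;-0.65 0 0.35 0.2 0 0 0;-0.8 0 0.35 0.2 0 0 0;-0.8 0 0.35 0.2 0 0 0;-0.8 0 0.35 0.2 0 0 0' 20; python3 need.py 476.5 -52.2 24.5 0.147
```

```text
t: 3.0
eef_pos: [477.5, -52.3, 22.5]
tcp_rot: [-3.125, -0.322, 0.0]
contact_force: [-0.7, 0.7, 2.3]
grip_width: 16.7
grip_force: 20.0
t 3.0 pos [477.54 -52.32  22.48] yaw 0.2052 q [ 0.3   0.32 -0.68 -0.   -0.58  1.47]
shift cm [-0.1   -0.033 -0.202] rot [-0.      0.0001  0.0582]
F [-0.7  0.7  2.3] w 16.7 gf 20.0
```

```bash
python3 need.py 489.0 -31.7 24.7 0.1465
```

```text
t 3.0 pos [477.54 -52.32  22.48] yaw 0.2052 q [ 0.3   0.32 -0.68 -0.   -0.58  1.47]
shift cm [ 1.542 -1.785 -0.222] rot [-0.      0.0001  0.0587]
F [-0.7  0.7  2.3] w 16.7 gf 20.0
```

```bash
python3 -m inch '-0.8 0 0 -0.22 0 0 0;-0.8 0.5 -0.6 -0.22 0 0 0.02;-0.8 1 -1.2 -0.22 0 0 0.04;-0.8 1.54 -1.78 -0.22 0 0 0.059;-0.8 1.54 -1.78 -0.22 0 0 0.059;-0.8 1.54 -1.78 -0.22 0 0 0.059' ; python3 need.py 489.0 -31.7 24.7 0.1465
python3 - <<'E'
from h import *
for n in('top','side'):look(n)
a=np.load('pics/top.npy')[140:200,290:370,::-1]; b=np.load('pics/side.npy')[140:220,240:340,::-1]
a=cv2.resize(a,None,fx=4.9,fy=4.9,interpolation=cv2.INTER_CUBIC);b=cv2.resize(b,None,fx=4,fy=4,interpolation=cv2.INTER_CUBIC)
o=np.zeros((330,796,3),np.uint8);o[:a.shape[0],:392]=a;o[:b.shape[0],396:796]=b
cv2.imwrite('pics/z3.png',cv2.convertScaleAbs(o,alpha=1.6))
P=cloud('top',np.load('pics/top_d.npy'));Z=P[...,2];im=np.load('pics/top.npy').astype(int)
# jaw rows: outer edges of the jaws at z~19, brown runs at rear top
for r in range(158,186,2):
    g=(im[r].sum(-1)<0.82*np.median(im[90:250,280:385].sum(-1)))
    u=np.nonzero(g[295:365])[0]+295
    if len(u):
        runs=np.split(u,np.where(np.diff(u)>1)[0]+1)
        out=[]
        for k in runs:
            z=19
            p=ray('top',k[0]-.5,r,z);q=ray('top',k[-1]+.5,r,z);
            f=lambda p:((p[0]-671)*.9893+(p[1]+29.1)*.146, -(p[0]-671)*.146+(p[1]+29.1)*.9893)
            out.append((k[0],k[-1],np.round(f(p),1),np.round(f(q),1)[1]))
        print(r,*out)
E
```

```text
t: 3.6
eef_pos: [488.8, -31.8, 24.4]
tcp_rot: [3.133, 0.231, -0.001]
contact_force: [0.5, 0.2, -3.5]
grip_width: 16.8
grip_force: 20.0
t 3.6 pos [488.83 -31.83  24.37] yaw 0.1472 q [ 0.34  0.33 -0.65 -0.   -0.59  1.38]
shift cm [ 0.019 -0.011 -0.033] rot [0.     0.0005 0.0007]
F [ 0.5  0.2 -3.5] w 16.8 gf 20.0
158 (np.int64(318), np.int64(324), array([12.8, 20.6]), np.float64(-0.8)) (np.int64(326), np.int64(332), array([ 8.7, -3.9]), np.float64(-25.3))
160 (np.int64(318), np.int64(324), array([ 6.6, 21.6]), np.float64(0.3)) (np.int64(326), np.int64(332), array([ 2.5, -2.8]), np.float64(-24.2))
162 (np.int64(318), np.int64(321), array([ 0.3, 22.7]), np.float64(10.5))
164 (np.int64(316), np.int64(317), array([-4.9, 29.8]), np.float64(23.7))
166 (np.int64(311), np.int64(312), array([-8.6, 46.1]), np.float64(40.0)) (np.int64(314), np.int64(317), array([-10.1,  37. ]), np.float64(24.8)) (np.int64(337), np.int64(337), array([-21.8, -33.1]), np.float64(-36.1))
168 (np.int64(308), np.int64(318), array([-13.3,  56.3]), np.float64(22.8)) (np.int64(336), np.int64(346), array([-27.6, -28.9]), np
[... 364 characters left out ...]
), np.float64(-57.2))
174 (np.int64(309), np.int64(312), array([-32.5,  56.3]), np.float64(44.2)) (np.int64(328), np.int64(338), array([-42.1,  -1.3]), np.float64(-34.8)) (np.int64(341), np.int64(345), array([-48.7, -40.9]), np.float64(-56.1))
176 (np.int64(310), np.int64(314), array([-39.2,  54.3]), np.float64(39.2)) (np.int64(321), np.int64(344), array([-44.8,  21. ]), np.float64(-51.9))
178 (np.int64(310), np.int64(347), array([-45.3,  55.4]), np.float64(-59.9))
180 (np.int64(311), np.int64(350), array([-52. ,  53.4]), np.float64(-67.9))
182 (np.int64(316), np.int64(351), array([-60.7,  39.3]), np.float64(-69.8))
184 (np.int64(315), np.int64(353), array([-66.4,  43.4]), np.float64(-74.8))
```

View pics/z3.png

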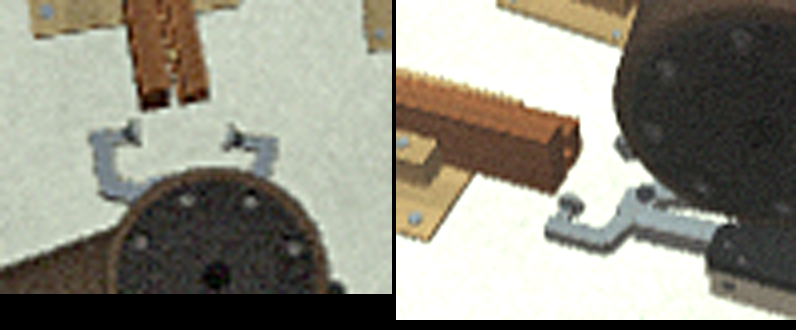

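The top crop shows the open jaws centred on the rack's near end. The pad faces are at rack y of about +24 and -29, against wood from +21 to -25, so both sides are clear. I'll slide straight in.

```bash
python3 -m inch '-0.8 0.5 0 0 0 0 0;-0.8 1 0 0 0 0 0;-0.8 1.5 0 0 0 0 0;-0.8 2 0 0 0 0 0;-0.8 2.5 0 0 0 0 0;-0.8 3 0 0 0 0 0;-0.8 3.4 0 0 0 0 0;-0.8 3.6 0 0 0 0 0'; python3 need.py 489.0 -31.7 24.7 0.1465
```

```text
t: 4.5
eef_pos: [525.2, -26.5, 24.5]
tcp_rot: [3.133, 0.23, 0.0]
contact_force: [-1.0, -0.2, -2.8]
grip_width: 16.5
grip_force: 20.0
t 4.5 pos [525.16 -26.46  24.51] yaw 0.1463 q [ 0.32  0.37 -0.57  0.   -0.63  1.39]
shift cm [-3.654 -0.009 -0.019] rot [ 0.     -0.0001 -0.0002]
F [-1.  -0.2 -2.8] w 16.5 gf 20.0
```

Creep to contact with the throat.

```bash
python3 -m inch '-0.8 0.15 0 0 0 0 0;-0.8 0.3 0 0 0 0 0;-0.8 0.4 0 0 0 0 0;-0.8 0.4 0 0 0 0 0'; python3 -m inch '-0.8 0.1 0 0 0 0 0;-0.8 0.2 0 0 0 0 0;-0.8 0.2 0 0 0 0 0'
```

```text
t: 4.9
eef_pos: [528.8, -25.9, 24.6]
tcp_rot: [-3.133, -0.23, -0.0]
contact_force: [0.5, -0.1, -3.5]
grip_width: 16.8
grip_force: 20.0
t: 5.2
eef_pos: [530.8, -25.6, 24.6]
tcp_rot: [-3.133, -0.229, -0.0]
contact_force: [0.1, 0.4, -4.0]
grip_width: 16.8
grip_force: 20.0
```

```bash
for i in 1 2 3; do python3 -m inch '-0.8 0.1 0 0 0 0 0;-0.8 0.2 0 0 0 0 0;-0.8 0.2 0 0 0 0 0'|sed -n 2,4p; done
```

```text
eef_pos: [532.3, -25.5, 24.4]
tcp_rot: [3.133, 0.229, -0.001]
contact_force: [-1.5, -0.1, -3.0]
eef_pos: [532.5, -25.6, 23.9]
tcp_rot: [3.133, 0.228, -0.006]
contact_force: [-6.1, -1.2, -2.2]
eef_pos: [532.5, -25.8, 23.4]
tcp_rot: [3.132, 0.227, -0.012]
contact_force: [-10.4, -0.4, -0.8]
```

Throat contact at about 532.4 with roughly 10 N. I'll back off the preload, set the tail down and let go.

```bash
python3 -m inch '-0.8 -0.2 0 0.1 0 0 0;-0.8 -0.38 0 0.2 0 0 0;-0.8 -0.38 0 0.25 0 0 0;-0.8 -0.38 0 0.25 0 0 0'; python3 -m inch '-0.2 0 0 0 0 0 0;-0.2 0 0 0 0 0 0;-0.2 0 0 0 0 0 0;-0.2 0 0 -2 0 0 0;-0.2 0 0 -4 0 0 0;-0.2 0 0 -4 0 0 0'
python3 - <<'E'
print((671-98*.9893-2*.146, -29.1-98*.146+2*.9893))
E
python3 need.py 573.7 -41.4 62 0.1465
```

```text
t: 6.5
eef_pos: [532.4, -25.5, 22.5]
tcp_rot: [3.133, 0.23, -0.001]
contact_force: [-6.5, -0.6, 4.4]
grip_width: 17.2
grip_force: 20.0
t: 7.1
eef_pos: [535.1, -24.8, 64.7]
tcp_rot: [-3.132, -0.231, -0.008]
contact_force: [0.8, -0.7, 0.5]
grip_width: 34.9
grip_force: 0.0
(573.7565999999999, -41.4294)
t 7.1 pos [535.13 -24.81  64.7 ] yaw 0.1469 q [ 0.32  0.32 -0.52  0.   -0.72  1.4 ]
shift cm [3.571 2.206 0.288] rot [-0.0003 -0.0054  0.0004]
F [ 0.8 -0.7  0.5] w 34.9 gf 0.0
```

```bash
python3 -m inch '1 3.6 2.2 0 0 0 0;1 3.6 2.2 0 0 0 0;1 3.6 2.2 0 0 0 0;1 3.6 2.2 0 0 0 0;1 3.6 2.2 2.3 0 0 0;1 3.6 2.2 4.2 0 0 0;1 3.6 2.2 4.2 0 0 0' 8;python3 need.py 573.7 -41.4 22.5 0.1465
python3 - <<'E'
from h import *
for n in('top','side'):look(n)
a=np.load('pics/top.npy')[140:240,280:380,::-1]; b=np.load('pics/side.npy')[140:220,240:340,::-1]
a=cv2.resize(a,None,fx=4,fy=4,interpolation=cv2.INTER_CUBIC);b=cv2.resize(b,None,fx=4,fy=4,interpolation=cv2.INTER_CUBIC)
o=np.zeros((400,800,3),np.uint8);o[:a.shape[0],:400]=a;o[:b.shape[0],400:800]=b
cv2.imwrite('pics/z4.png',cv2.convertScaleAbs(o,alpha=1.6))
E
```

```text
t: 7.8
eef_pos: [571.5, -41.6, 19.9]
tcp_rot: [3.133, 0.232, 0.0]
contact_force: [0.0, -0.4, 1.0]
grip_width: 84.1
grip_force: 0.0
t 7.8 pos [571.51 -41.58  19.9 ] yaw 0.1475 q [ 0.27  0.44 -0.47  0.   -0.66  1.45]
shift cm [ 0.219  0.014 -0.26 ] rot [ 0.0005 -0.0002  0.001 ]
F [ 0.  -0.4  1. ] w 84.1 gf 0.0
```

View pics/z4.png

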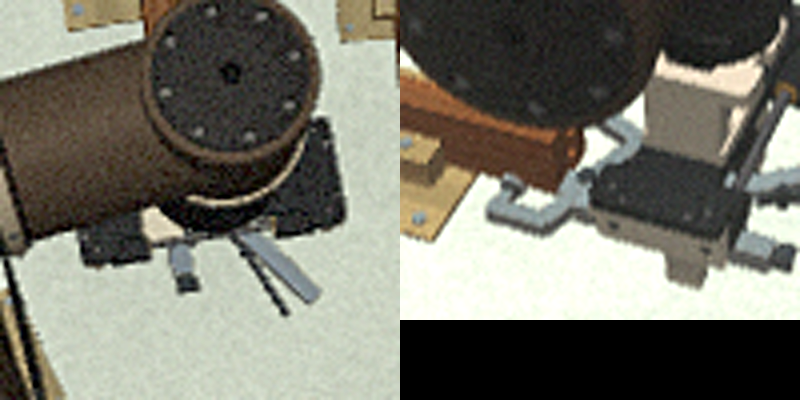

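The fingers straddle both handles at the grip points, and the clamp's throat is still at the wood. I'll correct the height and begin a light squeeze.

```bash
python3 -m inch '1 0.2 0 -0.25 0 0 0;1 0.2 0 -0.25 0 0 0;0 0.2 0 -0.25 0 0 0;0 0.2 0 -0.25 0 0 0;0 0.2 0 -0.25 0 0 0;0 0.2 0 -0.25 0 0 0' 8;python3 -m inch '0 0 0 0 0 0 0;0 0 0 0 0 0 0;0 0 0 0 0 0 0' 13
```

```text
t: 8.5
eef_pos: [573.3, -41.7, 22.5]
tcp_rot: [3.133, 0.229, -0.001]
contact_force: [-1.4, -0.8, 1.0]
grip_width: 63.8
grip_force: 7.6
t: 8.8
eef_pos: [573.3, -41.7, 22.5]
tcp_rot: [3.133, 0.229, -0.001]
contact_force: [-1.7, -0.1, 0.0]
grip_width: 63.2
grip_force: 12.3
```

```bash
python3 -m inch '0 0 0 0 0 0 0;0 0 0 0 0 0 0;0 0 0 0 0 0 0' 15 | tail -3;python3 -m inch '0 0 0 0 0 0 0;0 0 0 0 0 0 0;0 0 0 0 0 0 0' 17|tail -3
```

```text
contact_force: [-3.1, -0.4, 2.2]
grip_width: 63.0
grip_force: 14.2
contact_force: [-3.5, 2.3, 2.4]
grip_width: 62.1
grip_force: 16.3
```

```bash
python3 -m inch '0 0 0 0 0 0 0;0 0 -0.05 0 0 0 0;0 0 -0.1 0 0 0 0;0 0 -0.1 0 0 0 0' 18 | tail -3;python3 -m inch '0 0 0 0 0 0 0;0 0 -0.05 0 0 0 0;0 0 -0.05 0 0 0 0' 19.5|tail -5
```

```text
contact_force: [-3.4, 4.8, 0.5]
grip_width: 55.9
grip_force: 18.8
eef_pos: [573.5, -39.8, 22.5]
tcp_rot: [-3.133, -0.231, -0.0]
contact_force: [-2.6, 4.5, 0.8]
grip_width: 55.6
grip_force: 20.2
```

```bash
python3 -m inch '0 0 -0.08 0 0 0 0;0 0 -0.12 0 0 0 0;0 0 -0.12 0 0 0 0' 21 | tail -3;python3 -m inch '0 0 -0.05 0 0 0 0;0 0 -0.05 0 0 0 0;0 0 -0.05 0 0 0 0' 22.5|tail -5
```

```text
contact_force: [-3.8, 3.2, 1.1]
grip_width: 47.2
grip_force: 1.9
eef_pos: [572.9, -38.3, 22.5]
tcp_rot: [-3.133, -0.229, 0.001]
contact_force: [-3.5, 4.8, 1.4]
grip_width: 45.5
grip_force: 22.6
```

It snapped over at about 21 N and the width is 45.5 mm, which means locked. Now I'll let go, rise and look.

```bash
python3 -m inch '0.6 0 0 0 0 0 0;0.6 0 0 0 0 0 0;0.6 0 0 0 0 0 0;0.6 0 0 -3 0 0 0;0.6 0 0 -6 0 0 0;0.6 -4 0 -9 0 0 0;0.6 -8 0 -9 0 0 0;0.6 -12 0 -9 0 0 0';python3 need.py 485 -60 62 0.1465
python3 - <<'E'
from h import *
for n in('top','side'):look(n)
a=np.load('pics/top.npy')[140:240,280:380,::-1]; b=np.load('pics/side.npy')[140:240,260:360,::-1]
a=cv2.resize(a,None,fx=4,fy=4,interpolation=cv2.INTER_CUBIC);b=cv2.resize(b,None,fx=4,fy=4,interpolation=cv2.INTER_CUBIC)
o=np.zeros((400,800,3),np.uint8);o[:a.shape[0],:400]=a;o[:b.shape[0],400:800]=b
cv2.imwrite('pics/z5.png',cv2.convertScaleAbs(o,alpha=1.6))
E
```

```text
t: 11.5
eef_pos: [453.9, -56.1, 113.4]
tcp_rot: [-3.133, -0.229, -0.004]
contact_force: [0.1, 0.5, 0.0]
grip_width: 70.4
grip_force: 0.0
t 11.5 pos [453.93 -56.11 113.41] yaw 0.1457 q [ 0.31  0.14 -0.63  0.   -0.8   1.41]
shift cm [3.004 0.837 5.148] rot [-0.0003 -0.0026 -0.0008]
F [0.1 0.5 0. ] w 70.4 gf 0.0
```

View pics/z5.png

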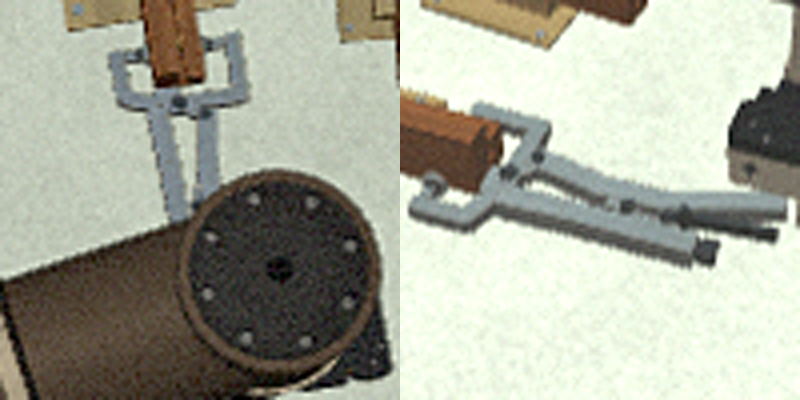

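The clamp is locked on the wood with the joint gap closed. In the side view the lever tail ends at about (354,198) and the moving handle at about (356,191). I'll locate both.

Run:
```python
from h import *
def rk(p): return np.round(((p[0]-671)*.9893+(p[1]+29.1)*.146, -(p[0]-671)*.146+(p[1]+29.1)*.9893),1)
im=np.load('pics/side.npy').astype(int)
ref=np.median(im[215:235,300:340].sum(-1)); print(ref)
for u in range(318,358,3):
    col=im[180:214,u].sum(-1); k=np.nonzero(col<.8*ref)[0]
    print(u,[(180+i,int(col[i])) for i in k])
c=lambda x,y:(260+(x-400)/4,140+y/4)
for nm,p,z in [('lever end top',c(776,230),16),('lever end bot',c(776,241),4),('lever mid top',c(735,221),16),('handle far',c(785,196),18),('handle near',c(785,206),18),('handle far mid',c(700,194),18),('knob',c(717,243),15)]:
    w=ray('side',*p,z); print(nm,np.round(w),rk(w))
```

```text
454.0
318 [(np.int64(185), 334), (np.int64(186), 326), (np.int64(187), 292), (np.int64(188), 301), (np.int64(189), 255), (np.int64(190), 189), (np.int64(191), 141), (np.int64(192), 185), (np.int64(193), 269), (np.int64(194), 280), (np.int64(195), 291), (np.int64(196), 289), (np.int64(197), 295), (np.int64(198), 300), (np.int64(199), 247), (np.int64(200), 171), (np.int64(201), 150), (np.int64(202), 185), (np.int64(203), 338)]
321 [(np.int64(187), 297), (np.int64(188), 304), (np.int64(189), 299), (np.int64(190), 297), (np.int64(191), 230), (np.int64(192), 149), (np.int64(193), 226), (np.int64(194), 321), (np.int64(195), 292), (np.int64(196), 275), (np.int64(197), 286), (np.int64(198), 301), (np.int64(199), 266), (np.int64(200), 202), (np.int64(201), 177), (np.int64(202), 156), (np.int64(203), 173), (np.int64(204), 321)]
324 [(np.int64(187), 311), (np.int64(188), 280), (np.int64(189), 285), (np.int64(190), 308), (np.int64(191), 278), (np.int64(192), 194), (np.int64(193), 170), (np.int64(194), 231), (np.int64(195), 285), (np.int64(196), 298), (np.int64(197), 288), (np.int64(198), 292), (
[... 4014 characters left out ...]
 298), (np.int64(192), 233), (np.int64(193), 159), (np.int64(194), 152), (np.int64(195), 309), (np.int64(197), 242), (np.int64(198), 228), (np.int64(199), 289)]
357 [(np.int64(180), 92), (np.int64(181), 146), (np.int64(182), 205), (np.int64(183), 212), (np.int64(184), 212), (np.int64(185), 210), (np.int64(186), 221), (np.int64(187), 210), (np.int64(188), 202), (np.int64(189), 336)]
lever end top [485. -66.  16.] [-189.4   -9.4]
lever end bot [485. -68.   4.] [-189.5  -11. ]
lever mid top [511. -60.  16.] [-163.1   -7.6]
handle far [492. -93.  18.] [-186.4  -37. ]
handle near [488. -85.  18.] [-189.   -28.8]
handle far mid [540. -69.  18.] [-135.5  -20. ]
knob [513. -40.  15.] [-158.2   12.7]
```

```bash
python3 need.py 497.5 -80 70 0.3465
```

```text
t 11.6 pos [449.56 -57.03 112.66] yaw 0.1446 q [ 0.31  0.13 -0.64 -0.   -0.8   1.41]
shift cm [4.418 2.968 4.258] rot [-0.001   0.0011 -0.2019]
F [1.1 0.8 0.1] w 69.9 gf 0.0
```

```bash
python3 -m inch '0.16 4.4 2.95 4.2 0 0 -0.2;0.16 4.4 2.95 4.2 0 0 -0.2;0.16 4.4 2.95 4.2 0 0 -0.2;0.16 4.4 2.95 4.2 0 0 -0.2';python3 need.py 497.5 -80 22.3 0.3465
python3 - <<'E'
from h import *
n='side';look(n)
b=np.load('pics/side.npy')[150:230,290:390,::-1]
cv2.imwrite('pics/z6.png',cv2.convertScaleAbs(cv2.resize(b,None,fx=5,fy=5,interpolation=cv2.INTER_CUBIC),alpha=1.6))
E
```

```text
t: 12.0
eef_pos: [502.0, -78.9, 70.3]
tcp_rot: [3.095, 0.537, -0.002]
contact_force: [0.2, -0.9, -0.6]
grip_width: 51.6
grip_force: 0.0
t 12.0 pos [501.95 -78.94  70.29] yaw 0.3438 q [ 0.23  0.28 -0.57  0.   -0.72  1.68]
shift cm [-0.45 -0.05  4.8 ] rot [-0.0001  0.0011 -0.0027]
F [ 0.2 -0.9 -0.6] w 51.6 gf 0.0
```

View pics/z6.png

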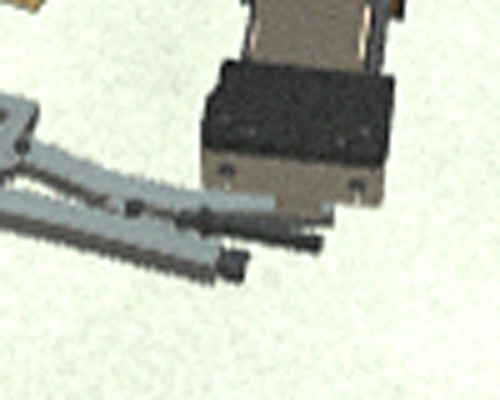

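The lever tail ends at about (320,243) in this crop, and the fingers are poised above, straddling lever and handle. Going down.

```bash
python3 -m inch '0.16 -0.45 -0.05 0 0 0 0;0.16 -0.45 -0.05 2 0 0 0;0.16 -0.45 -0.05 3.5 0 0 0;0.16 -0.45 -0.05 4.5 0 0 0;0.16 -0.45 -0.05 4.7 0 0 0;0.16 -0.45 -0.05 4.7 0 0 0';python3 need.py 497.5 -80 22.3 0.3465
python3 - <<'E'
from h import *
n='side';look(n)
b=np.load('pics/side.npy')[150:230,290:390,::-1]
cv2.imwrite('pics/z7.png',cv2.convertScaleAbs(cv2.resize(b,None,fx=5,fy=5,interpolation=cv2.INTER_CUBIC),alpha=1.6))
E
```

```text
t: 12.65
eef_pos: [497.8, -79.6, 23.8]
tcp_rot: [3.095, 0.541, 0.0]
contact_force: [0.1, 0.3, -0.1]
grip_width: 51.0
grip_force: 0.0
t 12.65 pos [497.77 -79.63  23.85] yaw 0.3464 q [ 0.23  0.35 -0.62  0.   -0.6   1.69]
shift cm [-0.038  0.026  0.155] rot [ 0.0001 -0.     -0.0001]
F [ 0.1  0.3 -0.1] w 51.0 gf 0.0
```

View pics/z7.png

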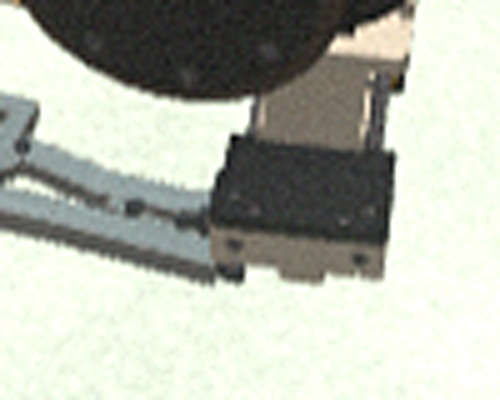

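The finger is down behind the knob, clear of everything, with no contact force. Next a gentle pinch.

```bash
python3 -m inch '-0.2 0 0 0.1 0 0 0;-0.5 0 0 0.1 0 0 0;-0.5 0 0 0.1 0 0 0;-0.5 0 0 0.1 0 0 0' 4|tail -4;python3 -m inch '-0.5 0 0 0 0 0 0;-0.5 0 0 0 0 0 0' 7|tail -3
```

```text
tcp_rot: [3.094, 0.541, 0.001]
contact_force: [0.3, -2.6, 0.8]
grip_width: 32.0
grip_force: 4.0
contact_force: [-0.6, -3.7, 1.2]
grip_width: 23.0
grip_force: 4.7
```

Lever home (23 mm). Let go and follow outwards.

```bash
python3 -m inch '-0.5 0 0 0 0 0 0;-0.5 0 0 0 0 0 0' 9|tail -3;python3 -m inch '1 0 0 0 0 0 0;1 0 0.5 0 0 0 0;1 0 1.2 0 0 0 0;1 0 2 0 0 0 0;1 0 2.6 0 0 0 0;1 0 2.6 0 0 0 0'; python3 -m inch '1 0 0 -3 0 0 0;1 0 0 -6 0 0 0;1 -4 0 -9 0 0 0;1 -7 0 -9 0 0 0;1 -7 0 -9 0 0 0'
python3 - <<'E'
from h import *
for n in('top','side'):look(n)
a=np.load('pics/top.npy')[140:240,280:380,::-1]; b=np.load('pics/side.npy')[140:240,260:360,::-1]
a=cv2.resize(a,None,fx=4,fy=4,interpolation=cv2.INTER_CUBIC);b=cv2.resize(b,None,fx=4,fy=4,interpolation=cv2.INTER_CUBIC)
o=np.zeros((400,800,3),np.uint8);o[:a.shape[0],:400]=a;o[:b.shape[0],400:800]=b
cv2.imwrite('pics/z8.png',cv2.convertScaleAbs(o,alpha=1.6))
E
```

```text
contact_force: [-0.1, -4.0, 2.4]
grip_width: 22.4
grip_force: 4.3
t: 14.1
eef_pos: [507.1, -105.0, 22.5]
tcp_rot: [-3.095, -0.539, -0.0]
contact_force: [0.2, -0.4, 0.2]
grip_width: 64.5
grip_force: 0.0
t: 14.6
eef_pos: [437.6, -128.6, 113.3]
tcp_rot: [-3.094, -0.538, -0.001]
contact_force: [-0.3, -0.4, 0.2]
grip_width: 87.2
grip_force: 0.0
```

View pics/z8.png

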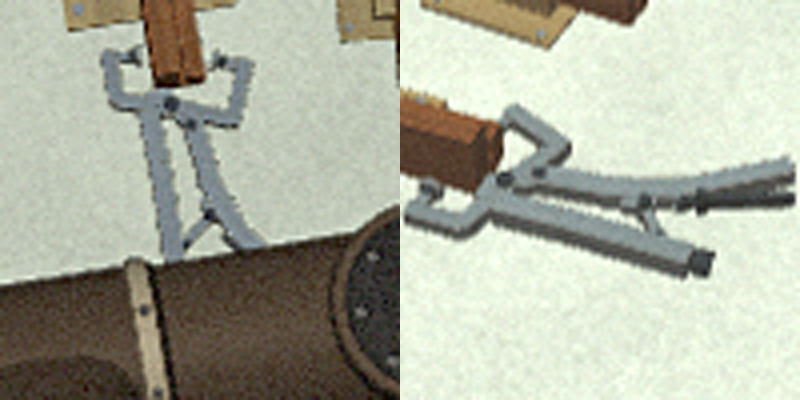

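The clamp is open and the joint is closed. In the top crop the fixed bar runs from about (152,115) to (172,255). I'll measure its heading for regrasping.

```bash
python3 - <<'E'
from h import *
im=np.load('pics/top.npy').astype(int); ref=np.median(im[90:250,280:385].sum(-1)); M=[]
for r in range(171,200):
    g=im[r].sum(-1)<.8*ref; u=np.nonzero(g[310:345])[0]+310; k=np.split(u,np.where(np.diff(u)>1)[0]+1)[0]
    p=(ray('top',k[0]-.5,r,19)+ray('top',k[-1]+.5,r,19))/2
    if len(k)<9: M.append(p[:2])
M=np.array(M); print(len(M),M[0],M[-1]); k=np.polyfit(M[:,0],M[:,1],1); print('yaw',np.arctan(k[0]),np.std(M[:,1]-np.polyval(k,M[:,0])))
kn=ray('side',260+(714-400)/4,140+262/4,10); print('knob end',kn, 'bar y at', np.polyval(k,[480,533]))
x=np.load('pics/side.npy').astype(int)
E
python3 need.py 533 -35 62 0.1
```

```text
t 14.7 pos [ 440.69 -128.09  113.07] yaw 0.3457 q [ 0.15  0.14 -0.63 -0.   -0.8   1.77]
shift cm [11.833 -5.631  5.122] rot [ 1.000e-04 -1.400e-03  2.457e-01]
F [ 0.4 -0.4 -0.5] w 87.3 gf 0.0Traceback (most recent call last):
  File "<stdin>", line 5, in <module>
IndexError: index 0 is out of bounds for axis 0 with size 0
```

Run:
```python
from h import *
im=np.load('pics/top.npy').astype(int); ref=np.percentile(im[160:200,300:345].sum(-1),80); M=[]
for r in range(169,202):
    g=im[r].sum(-1)<.8*ref; u=np.nonzero(g[310:345])[0]+310
    if not len(u): continue
    k=np.split(u,np.where(np.diff(u)>1)[0]+1)[0]
    p=(ray('top',k[0]-.5,r,19)+ray('top',k[-1]+.5,r,19))/2
    if 4<len(k)<9: M.append(p[:2])
M=np.array(M); print(len(M),M[0],M[-1]); k=np.polyfit(M[:,0],M[:,1],1); print('yaw',np.arctan(k[0]),np.std(M[:,1]-np.polyval(k,M[:,0])))
kn=ray('side',260+(714-400)/4,140+262/4,10); print('knob end',kn, 'bar y at', np.polyval(k,[480,533]))
```

```text
30 [642.71389446  -6.06097913] [545.65709199 -22.25444424]
yaw 0.15328387348761788 0.925145982733703
knob end [508.96128768 -28.94159077  10.        ] bar y at [-30.27931492 -22.09103852]
```

```bash
python3 need.py 533 -22.5 65 0.15; python3 -m inch '-0.2 11.5 -6.8 1 0 0 0.195;-0.2 11.5 -6.8 4 0 0 0.195;-0.2 11.5 -6.8 4 0 0 0.195;-0.2 11.5 -6.8 4 0 0 0.195;-0.2 11.5 -6.8 4 0 0 0.195;-0.2 11.5 -6.8 4 0 0 0.195'; python3 need.py 533 -22.5 23 0.15
```

```text
t 14.7 pos [ 440.69 -128.09  113.07] yaw 0.3457 q [ 0.15  0.14 -0.63 -0.   -0.8   1.77]
shift cm [12.257 -6.807  4.822] rot [ 1.000e-04 -1.400e-03  1.957e-01]
F [ 0.4 -0.4 -0.5] w 87.3 gf 0.0
t: 15.3
eef_pos: [525.7, -25.1, 72.2]
tcp_rot: [3.132, 0.237, -0.002]
contact_force: [0.1, -0.1, -0.3]
grip_width: 45.2
grip_force: 0.0
t 15.3 pos [525.69 -25.09  72.15] yaw 0.1513 q [ 0.33  0.3  -0.53 -0.   -0.74  1.4 ]
shift cm [ 0.767 -0.147  4.914] rot [0.0002 0.0011 0.0013]
F [ 0.1 -0.1 -0.3] w 45.2 gf 0.0
```

```bash
python3 -m inch '-0.2 0.7 -0.15 0 0 0 0;-0.2 0.7 -0.15 2 0 0 0;-0.2 0.7 -0.15 3.5 0 0 0;-0.2 0.7 -0.15 4.5 0 0 0;-0.2 0.7 -0.15 4.8 0 0 0;-0.2 0.7 -0.15 4.85 0 0 0;-0.2 0.7 -0.15 4.85 0 0 0'; python3 need.py 533 -22.5 23 0.15;python3 -m inch '-0.4 0 0 0 0 0 0;-0.8 0 0 0 0 0 0;-0.8 0 0 0 0 0 0;-0.8 0 0 0 0 0 0;-0.8 0 0 0 0 0 0' 20
```

```text
t: 16.0
eef_pos: [533.1, -22.4, 24.7]
tcp_rot: [-3.133, -0.237, -0.002]
contact_force: [0.2, 0.2, -0.0]
grip_width: 34.8
grip_force: 0.0
t 16.0 pos [533.08 -22.42  24.67] yaw 0.1512 q [ 0.33  0.38 -0.56  0.   -0.63  1.4 ]
shift cm [-0.009  0.006  0.167] rot [-0.     -0.001   0.0012]
F [ 0.2  0.2 -0. ] w 34.8 gf 0.0
t: 16.5
eef_pos: [532.8, -22.3, 24.5]
tcp_rot: [-3.132, -0.237, -0.001]
contact_force: [-1.0, 1.5, 4.9]
grip_width: 16.7
grip_force: 20.1
```

```bash
python3 -m inch '-0.8 0 0 -0.2 0 0 0;-0.8 -0.6 0 -0.22 0 0 0;-0.8 -1.4 0 -0.22 0 0 0;-0.8 -2.3 0 -0.22 0 0 0;-0.8 -3.3 0 -0.22 0 0 0;-0.8 -4.3 0 -0.22 0 0 0;-0.8 -5.2 0 -0.22 0 0 0;-0.8 -6.1 0 -0.22 0 0 0'; python3 -m inch '-0.8 -0.8 0 0 0 0 0;-0.8 -1.6 0 0 0 0 0;-0.8 -2 0 0 0 0 0;-0.8 -2 0 0.2 0 0 0;-0.8 -2 0 0.22 0 0 0;-0.8 -2 0 0.22 0 0 0'
```

```text
t: 17.3
eef_pos: [471.4, -31.8, 26.3]
tcp_rot: [-3.133, -0.237, 0.0]
contact_force: [0.1, 0.3, -4.4]
grip_width: 17.4
grip_force: 20.1
t: 17.9
eef_pos: [452.0, -34.8, 24.3]
tcp_rot: [3.132, 0.237, -0.002]
contact_force: [-5.5, 1.1, 9.4]
grip_width: 16.5
grip_force: 20.1
```

Now release, lift straight up, move away and look.

```bash
python3 -m inch '-0.8 0 0 -0.05 0 0 0;-0.2 0 0 -0.05 0 0 0;-0.2 0 0 -0.05 0 0 0;-0.2 0 0 -0.05 0 0 0;-0.2 0 0 -3 0 0 0;-0.2 0 0 -7 0 0 0;-0.2 0 0 -12 0 0 0;-0.2 0 0 -17 0 0 0'; python3 -m inch '-0.2 0 -5 -3 0 0 0;-0.2 0 -10 -3 0 0 0;-0.2 0 -15 -3 0 0 0;-0.2 0 -20 -3 0 0 0;-0.2 0 -25 -3 0 0 0;-0.2 0 -30 -3 0 0 0;-0.2 0 -30 -3 0 0 0'
python3 - <<'E'
from h import *
for n in('top','side'):look(n)
a=np.load('pics/top.npy')[90:245,280:385,::-1]; b=np.load('pics/side.npy')[130:230,190:390,::-1]
a=cv2.resize(a,None,fx=3.8,fy=3.8,interpolation=cv2.INTER_CUBIC);b=cv2.resize(b,None,fx=2,fy=2,interpolation=cv2.INTER_CUBIC)
o=np.zeros((590,800,3),np.uint8);o[:a.shape[0],:a.shape[1]]=a;o[:b.shape[0],400:800]=b
f=np.load('pics/top.npy')[:,:,::-1]; f=cv2.resize(f,(400,250)); o[300:550,400:]=f
cv2.imwrite('pics/z9.png',cv2.convertScaleAbs(o,alpha=1.5))
E
```

```text
t: 18.7
eef_pos: [452.2, -34.8, 195.9]
tcp_rot: [3.132, 0.237, -0.001]
contact_force: [2.3, 0.7, -0.9]
grip_width: 35.2
grip_force: 0.0
t: 19.4
eef_pos: [407.0, 266.5, 224.1]
tcp_rot: [-3.131, -0.243, -0.002]
contact_force: [-0.2, -0.9, 0.3]
grip_width: 35.1
grip_force: 0.0
```

View pics/z9.png

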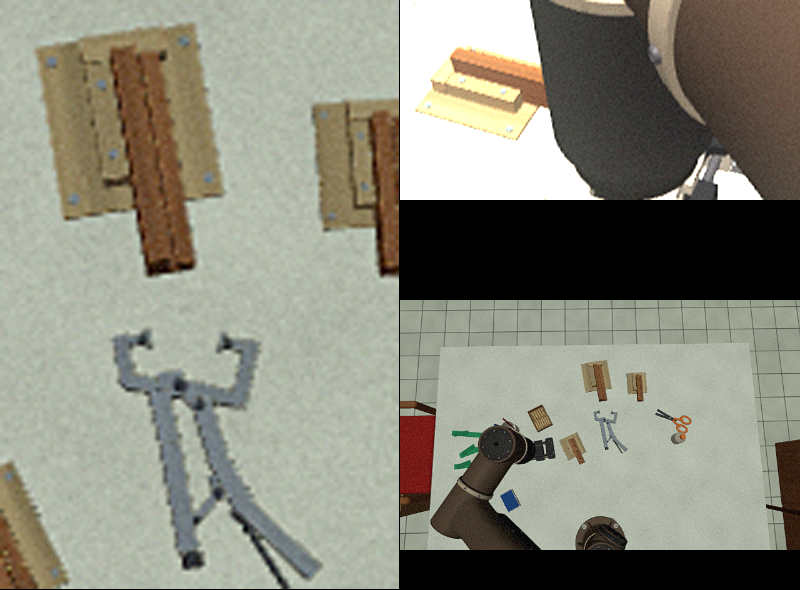

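The top crop shows the joint closed down to the near end at (170,268). The clamp lies open at about (185,400) to (320,570), clear of the rack, and the other objects haven't moved. I'm handing the job in.

```bash
python3 -m inch '-0.2 0 0 0 0 0 0;-0.2 0 0 0 0 0 0' | tail -3; python3 -c "from rig import *; print(close_job())"
```

```text
contact_force: [0.2, 0.2, 0.4]
grip_width: 35.1
grip_force: 0.0
the job is handed in; nothing more can be done
None
```

The job is handed in, but no verdict came back: the clamp snapped over centre at about 21 N and held by itself, the batten's joint looks closed in the top picture, and the freed clamp lies open on the table clear of the rack.

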